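Nest the baking tins to put them away

ROBOT

A 6-joint arm with a two-finger parallel gripper is mounted at the origin on the work surface. World frame = base frame: x ahead of the robot, y to its left, z up, the work surface at z = 0. Lengths are in m, angles in rad, forces in N, time in s.
With the tool pointing down it reaches from about 0.3 to 0.875 m from the base axis. Payload 6.4 kg.
Tool frame: the origin (TCP) lies at the very end of the fingers, on their centre line; the grasp point (between the pads) lies ctrl.grip_point_offset behind it (ctrl.grip_point_offset is the distance from the TCP to the grasp point, in m); z points along the fingers, x is the direction in which the jaws open and shut, and the axes are right-handed (so a half turn about z gives the same grasp; the last joint's range is limited). The gripper opens to 85 mm and grips with 20 to 120 N. Pads are 22 mm wide; open, the fingers measure 114 mm over their backs; the gripper's body (76 mm by 85 mm) begins 54 mm behind the grasp point. The pads swing forward as they close: fully open they stand 13 mm farther back than shut.
Start: joints at [1.114, 0.181, 1.607, -0, 1.354, -0.206], TCP at [0.143, 0.557, 0.207] pointing down, gripper open.
Joint ranges: [-2.99, 2.99], [-0.89, 2.07], [0.3, 2.58], [-1.14, 4.28], [0, 2.63], [-3.12, 3.12]. Speed limits (rad/s): [2.57, 2.57, 3.01, 3.14, 3.14, 3.14].

INTERFACE

Orientations are given as a unit quaternion [w, x, y, z].
In Python, from bench import get_obs, viewer, workorder, ctrl gives the robot as it stands. The module is installed in compiled form; this text tells all that it offers.
- The arm moves only by the tool move_arm, never from a script. Its argument "increments" is a list of rows, each an object of numbers: "tx", "ty", "tz": the shift along the tool's x, y, z in m; "turn": the turn about the tool's z in degrees. A call has 1 to 20 rows; each row is the pose to reach, as a shift and turn from the pose commanded when the call began, along the tool's axes at that moment; what a row does not reach only later rows make up. A row lasts 1/12 s, in which the tool goes at most 41.7 mm and 7.16 degrees, less where a joint would pass 70% of its speed; a pose out of reach is approached as far as the arm can. A call with a gripper value outside its range is refused whole. "gripper" is the opening, from 0 (shut) to 1 (fully open), set as the call begins (left out, the last holds). The fingers move at their own pace and stop on an object; the grip force is fixed at half the most. Time passes only in rows, so rows that repeat a pose let the fingers close. It gives the time, the measured TCP pose, the force and the opening at its end, in the units of the state.
- get_obs(): the state, without advancing time (a new reading comes with each control period).
- viewer.camera(name): name is "scene" or "top"; returns (picture, depth): 384x512x3 uint8, red, green, blue; 384x512 float32, m along the optical axis (not along the pixel's ray), 0 where there is no reading.
- viewer.get_calibration(name): a dict with "intrinsics" (3x3 intrinsics, pixels), "origin" and "attitude" of the camera in the world. Camera axes: x right, y up, looking along -z (the intrinsics and any distortion apply to the point x, -y, -z); pixel columns grow to the right and rows downward; lengths in m; the calibration is good to about 2 mm. A picture is of the moment at which its call begins. get_calibration takes no time and is no camera call.
- workorder.hand_in(): hands the job in, once; it reports no verdict.
The state is a dict: "time_s": time; "q": joint angles; "dq": joint speeds; "joint_efforts": joint torques, N m; "eef_pos": TCP position; "eef_rot": TCP orientation; "wrist_force": force on the tool from outside, world axes, zero at the start; "torque": the same for the moment, N m; "opening": opening from 0.0 (shut) to 1.0 (fully open).
Only numpy, scipy, OpenCV 4.12 (cv2) and the standard library are available. Lean on these libraries where they do the work, as an engineer would, in place of code of your own. Each camera call takes 0.05 s, during which the arm holds its last target.

TASK

Put the bakeware set away nested, biggest first: lower the middle-sized mould into the round cake tin and let go, then lower the smallest, slender mould into the middle one, so that all three stand upright one inside the other. Lower them in rather than dropping them, and leave the closed sugar shaker standing where it is.

Things in the scene. Friction and masses are not known exactly. Their poses are not given: they have to be found in the camera images.
- tin_center (a point): Largest of the three open steel moulds: a low round cake tin, 104 mm across outside at the rim (100 at the foot), 48 mm tall, wall 3 mm, floor 3 mm thick, so about 94 mm wide inside at the floor. Loose, 0.35 kg, mouth up on the worktop (top at z = 0). This point is on its axis, half-way up (24 mm above its underside); z is up its axis, and it is the same all round.
- middle_center (a point): Middle mould: an open steel cup, slightly tapered, 64 mm across outside at the rim and 60 at the foot, 68 mm tall, wall 3 mm, floor 3 mm thick (54 mm wide inside at the floor, 58 at the mouth). Loose, about 0.12 kg, mouth up. Can be gripped across its outside near the rim; standing in the tin its rim is 23 mm above the tin's. This point is on its axis, half-way up (34 mm above its underside); z is up its axis, the same all round.
- small_center (a point): Smallest mould: a slender open steel cup, slightly tapered, 37 mm across outside at the rim and 32 at the foot, 90 mm tall, wall 2.5 mm, floor 3 mm. Loose, about 0.07 kg, mouth up. Can be gripped across its outside near the rim; standing in the middle mould its rim is 25 mm above that mould's. This point is on its axis, half-way up (45 mm above its underside); z is up its axis, the same all round.
- shaker_center (a point): Bystander: a closed steel sugar shaker with a domed, pierced lid, 66 mm across and 89 mm tall, about 0.3 kg, standing loose among the moulds. Not part of the set. This point is on its axis, half-way up (44.5 mm above its underside). The remaining clutter (a white lidded tub and a glass jar, each up to 135 mm tall, and a brush) lies at least 70 mm clear of these four things, farther out to the sides and beyond.
Mind the look-alikes: they are no part of the job. Leave any yellow look-alike of the part that bears small_center alone.

How it is judged:
On the way, in this order (a step that is already met when the one before it is completed fails the run):
1. the middle mould stands on the floor of the cake tin, let go (horizontal distance between middle_center and tin_center below 0.025 m and z of middle_center in the frame of tin_center below 0.021 m and angle between each of middle_center, tin_center's own z axis and vertical below 0.2 rad and contact force between the fingers and middle below 0.1 N), for 0.2 s.
2. the small mould stands on the floor of the middle mould, let go (horizontal distance between small_center and middle_center below 0.02 m and z of small_center in the frame of middle_center below 0.022 m and angle between small_center's own z axis and vertical below 0.26 rad and contact force between the fingers and small below 0.1 N), for 0.2 s.
At the end, for the whole second after the job is handed in: The middle mould stands in the cake tin (axes within 25 mm, down on its floor to within about 8 mm, both upright within 11 degrees), the small mould stands in the middle mould (centres within 20 mm, down on its floor to within about 8 mm, upright within 15 degrees), and all three are at rest (horizontal distance between middle_center and tin_center below 0.025 m and z of middle_center in the frame of tin_center below 0.021 m and angle between each of middle_center, tin_center's own z axis and vertical below 0.2 rad and horizontal distance between small_center and middle_center below 0.02 m and z of small_center in the frame of middle_center below 0.022 m and angle between small_center's own z axis and vertical below 0.26 rad and linear speed of each of tin, middle, small below 0.02 m/s); the robot touches nothing.
It fails at once if the sugar shaker was moved by more than 30 mm or tipped (distance of shaker_center from where it was at the start of the episode above 0.03 m or angle between shaker_center's own z axis and vertical above 0.35 rad).
It fails at once if the middle or small mould was dropped (faster than 0.9 m/s, out of the fingers: a fall of some 40 mm) ((contact force between the fingers and middle below 0.1 N and linear speed of middle above 0.9 m/s) or (contact force between the fingers and small below 0.1 N and linear speed of small above 0.9 m/s)).
It also fails if it takes over 59 s, if anything falls off the work surface, if the arm or the gripper's body presses on something with over 40 N, if the wrist force passes 120 N, or if a joint passes its speed limit or range.

## Working session

There is one attempt and no reset: what is moved stays moved. The work goes in short steps, Python scripts to look and compute and a tool call to move; the robot and the scene stay as the last step left them, time stands still between calls to the robot, and variables do not carry over. Pictures are saved under pics/ and viewed, and the job is handed in when it is done.

Besides the shell and the picture viewer there is one more tool, called after "Emit:" by a JSON object that holds its "api" and its "payload". move_arm: Moves the arm, as the interface text tells. Its arguments: {"type":"object","properties":{"increments":{"type":"array"},"gripper":{"type":"number"}},"required":["increments"]}

```bash
mkdir -p pics
python3 - <<'E'
from bench import get_obs, viewer, workorder, ctrl
import cv2,numpy as np
o=get_obs();print({k:np.round(v,3) for k,v in o.items()},ctrl.grip_point_offset)
for n in("scene","top"):
    p,d=viewer.camera(n);c=viewer.get_calibration(n);print(n,c)
    cv2.imwrite(f"pics/{n}0.png",p[:,:,::-1]);np.savez(f"{n}0.npz",p=p,d=d,K=c["intrinsics"],o=c["origin"],a=c["attitude"])
E
```

```text
{'time_s': np.float64(0.0), 'q': array([ 1.114,  0.182,  1.608, -0.   ,  1.354, -0.206]), 'dq': array([ 0.   ,  0.001,  0.001, -0.001,  0.001,  0.001]), 'joint_efforts': array([ 2.0000e-03, -4.4487e+01, -3.5134e+01,  0.0000e+00,  9.0000e-03,
        0.0000e+00]), 'eef_pos': array([0.142, 0.556, 0.206]), 'eef_rot': array([ 0.   ,  0.79 ,  0.613, -0.001]), 'wrist_force': array([-0.858, -1.176, -0.26 ]), 'torque': array([ 0.014, -0.02 ,  0.023]), 'opening': np.float64(1.005)} 0.0187
scene {'intrinsics': array([[395.70340787,   0.        , 254.65945684],
       [  0.        , 395.70340787, 191.71340747],
       [  0.        ,   0.        ,   1.        ]]), 'origin': array([1.1685566 , 0.41886069, 0.67480766]), 'attitude': array([0.41251651, 0.2003724 , 0.37359139, 0.8062943 ])}
top {'intrinsics': array([[390.60712764,   0.        , 251.36351461],
       [  0.        , 390.60712764, 188.45802428],
       [  0.        ,   0.        ,   1.        ]]), 'origin': array([0.47682605, 0.01152306, 0.87259629]), 'attitude': array([-0.70061937, -0.0344751 ,  0.02793285,  0.71215429])}
```

View pics/scene0.png

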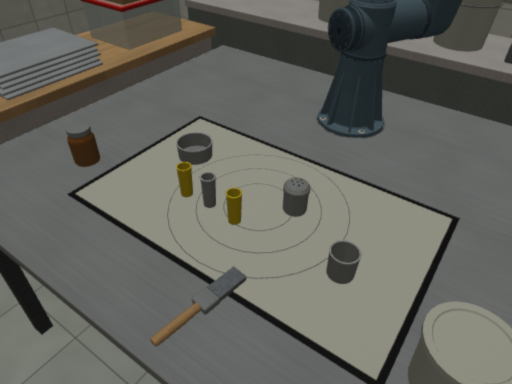

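View pics/top0.png

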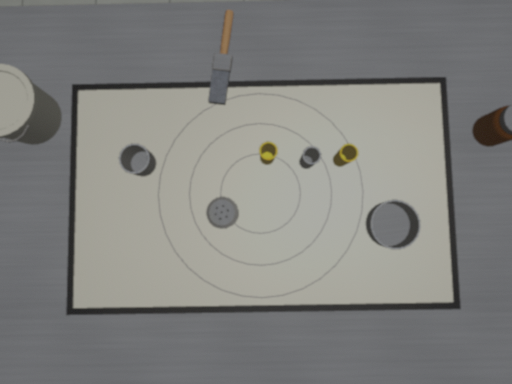

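Scene: the tin is at scene (195,148) / top (391,224), and the middle mould at (343,262) / (136,160). Slender cups: grey at (209,190) / (311,156), yellow at (186,180) / (348,153), yellow at (234,206) / (268,151). The shaker is at (296,196) / (222,212). I'm choosing the grey slender cup as the small mould. Next, a close crop to check it, plus the positions.

```bash
cat > h.py <<'E'
import numpy as np,cv2
from scipy.spatial.transform import Rotation as R
def load(n):
    z=np.load(n);return z['p'],z['d'],z['K'],z['o'],R.from_quat(z['a'],scalar_first=True).as_matrix()
def ray(K,o,A,u,v,z):
    d=A@np.array([(u-K[0,2])/K[0,0],-(v-K[1,2])/K[1,1],-1]);return o+d*(z-o[2])/d[2]
def cloud(d,K,o,A):
    v,u=np.mgrid[:d.shape[0],:d.shape[1]]
    c=np.stack([(u-K[0,2])/K[0,0]*d,-(v-K[1,2])/K[1,1]*d,-d],-1);return c@A.T+o
E
python3 - <<'E'
from h import *
G={}
for n in("top","scene"):
    p,d,K,o,A=load(n+"0.npz");P=cloud(d,K,o,A)
    G[n]=P
    P[d==0]=np.nan
t=G["top"]
print("bg z",np.nanmedian(t[100:300,90:430,2]))
px=dict(tin=(391,224,.048),mid=(136,160,.068),small=(311,156,.09),y1=(268,151,.09),y2=(348,153,.09),shk=(222,212,.089))
for n in("top","scene"):
  p,d,K,o,A=load(n+"0.npz");P=G[n]
  for k,(u,v,h) in px.items():
    tp,td,tK,to,tA=load("top0.npz")
    g=ray(tK,to,tA,u,v,h)
    m=(np.hypot(P[...,0]-g[0],P[...,1]-g[1])<.075)&(P[...,2]>h-.009)&(P[...,2]<h+.02)
    l,lab=cv2.connectedComponents(m.astype(np.uint8))
    q=P[m]
    if len(q)<5: print(n,k,g,len(q));continue
    (c,r)=cv2.minEnclosingCircle(q[:,:2].astype(np.float32))
    f=np.linalg.lstsq(np.c_[2*q[:,:2],np.ones(len(q))],(q[:,:2]**2).sum(1),rcond=None)[0]
    print(n,k,g.round(3),len(q),"mec",np.round(c,4),round(r,4),"fit",f[:2].round(4),"zmax",q[:,2].max().round(3))
p=load("top0.npz")[0];p2=load("scene0.npz")[0]
a=cv2.resize(p[125:185,250:370,::-1],(600,300),interpolation=cv2.INTER_CUBIC)
b=cv2.resize(p2[150:230,160:320,::-1],(600,300),interpolation=cv2.INTER_CUBIC)
cv2.imwrite("pics/crop.png",np.vstack([a,b]))
E
```

```text
bg z 0.0007776090466834473
top tin [ 0.47  -0.273  0.048] 382 mec [ 0.4701 -0.2822] 0.0528 fit [ 0.4699 -0.2812] zmax 0.052
top mid [0.612 0.258 0.068] 227 mec [0.6152 0.2636] 0.0331 fit [0.6156 0.2626] zmax 0.072
top small [ 0.61  -0.103  0.09 ] 181 mec [ 0.613  -0.1027] 0.0742 fit [ 0.6276 -0.1064] zmax 0.093
top y1 [ 0.622 -0.017  0.09 ] 126 mec [ 0.6154 -0.0438] 0.0472 fit [ 0.6181 -0.0451] zmax 0.094
top y2 [ 0.615 -0.178  0.09 ] 174 mec [ 0.6143 -0.1513] 0.0482 fit [ 0.6167 -0.1517] zmax 0.093
top shk [0.5   0.078 0.089] 589 mec [0.4995 0.0789] 0.0296 fit [0.4998 0.0792] zmax 0.092
scene tin [ 0.47  -0.273  0.048] 273 mec [ 0.471  -0.2828] 0.0548 fit [ 0.4711 -0.2822] zmax 0.052
scene mid [0.612 0.258 0.068] 313 mec [0.6177 0.2626] 0.033 fit [0.6176 0.2624] zmax 0.074
scene small [ 0.61  -0.103  0.09 ] 201 mec [ 0.609  -0.1032] 0.0746 fit [ 0.6365 -0.1037] zmax 0.094
scene y1 [ 0.622 -0.017  0.09 ] 158 mec [ 0.6174 -0.0447] 0.047 fit [ 0.6276 -0.0469] zmax 0.096
scene y2 [ 0.615 -0.178  0.09 ] 176 mec [ 0.6144 -0.1509] 0.0474 fit [ 0.6094 -0.1522] zmax 0.094
scene shk [0.5   0.078 0.089] 294 mec [0.5012 0.0796] 0.0298 fit [0.5034 0.08  ] zmax 0.092
```

View pics/crop.png

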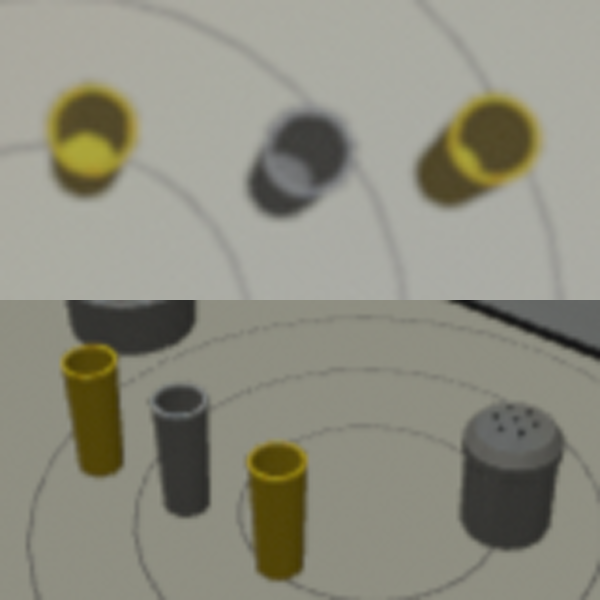

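The crop confirms it: the grey slender cup in the middle (top (311,156), scene (209,190)) is the small mould, and the cups either side are the yellow look-alikes. Next I'll refine the rim positions and get the tool-frame shift.

```bash
cat >> h.py <<'E'
def rim(P,g,h,r,up=.015):
    c=np.array(g,float)
    for _ in range(6):
        m=(np.hypot(P[...,0]-c[0],P[...,1]-c[1])<r+.008)&(P[...,2]>h-.009)&(P[...,2]<h+up)
        q=P[m]
        if len(q)<5:return None,0,0
        (cc,rr)=cv2.minEnclosingCircle(q[:,:2].astype(np.float32));c=np.array(cc)
    return c,rr,len(q)
E
python3 - <<'E'
from h import *
from bench import get_obs
N=dict(tin=((.47,-.282),.048,.052),mid=((.616,.263),.068,.032),small=((.61,-.107),.09,.0185),y1=((.615,-.02),.09,.0185),y2=((.615,-.183),.09,.0185),shk=((.5,.079),.089,.03))
for k,(g,h,r) in N.items():
    for n in("top","scene"):
        p,d,K,o,A=load(n+"0.npz");P=cloud(d,K,o,A);P[d==0]=np.nan
        c,rr,nn=rim(P,g,h,r);print(k,n,c.round(4),round(rr,4),nn)
T=R.from_quat(get_obs()["eef_rot"],scalar_first=True).as_matrix();print(T.round(3))
E
```

```text
tin top [ 0.4701 -0.2822] 0.0528 382
tin scene [ 0.471  -0.2828] 0.0548 273
mid top [0.6152 0.2636] 0.0331 227
mid scene [0.6177 0.2626] 0.033 313
small top [ 0.6127 -0.1047] 0.0193 109
small scene [ 0.614  -0.1046] 0.0194 123
y1 top [ 0.6232 -0.0168] 0.0191 108
y1 scene [ 0.6237 -0.0186] 0.0202 135
y2 top [ 0.6166 -0.1802] 0.0192 118
y2 scene [ 0.6174 -0.1822] 0.0203 118
shk top [0.4995 0.0789] 0.0296 589
shk scene [0.5012 0.0796] 0.0298 294
[[ 0.248  0.969 -0.001]
 [ 0.969 -0.248 -0.001]
 [-0.002 -0.    -1.   ]]
```

Emit:
{"api": "move_arm", "payload": {"increments": [{"tx": -0.015,"ty": 0.048,"turn": 7},{"tx": -0.027,"ty": 0.085,"turn": 14},{"tx": -0.038,"ty": 0.121,"turn": 21},{"tx": -0.05,"ty": 0.157,"turn": 28},{"tx": -0.061,"ty": 0.193,"turn": 35},{"tx": -0.072,"ty": 0.229,"turn": 42},{"tx": -0.084,"ty": 0.266,"turn": 49},{"tx": -0.095,"ty": 0.302,"turn": 56},{"tx": -0.107,"ty": 0.338,"turn": 63},{"tx": -0.118,"ty": 0.375,"turn": 70},{"tx": -0.13,"ty": 0.411,"turn": 75.6},{"tx": -0.141,"ty": 0.447,"turn": 75.6},{"tx": -0.153,"ty": 0.484,"turn": 75.6},{"tx": -0.163,"ty": 0.516,"turn": 75.6},{"tx": -0.1676,"ty": 0.5312,"turn": 75.6},{"tx": -0.1676,"ty": 0.5312,"turn": 75.6},{"tx": -0.1676,"ty": 0.5312,"turn": 75.6},{"tx": -0.1676,"ty": 0.5312,"turn": 75.6}], "gripper": 1}}

```text
validation failed for argument at $.in...
```

Emit:
{"api": "move_arm", "payload": {"increments": [{"tx": -0.015,"ty": 0.048,"tz": 0,"turn": 7},{"tx": -0.027,"ty": 0.085,"tz": 0,"turn": 14},{"tx": -0.038,"ty": 0.121,"tz": 0,"turn": 21},{"tx": -0.05,"ty": 0.157,"tz": 0,"turn": 28},{"tx": -0.061,"ty": 0.193,"tz": 0,"turn": 35},{"tx": -0.072,"ty": 0.229,"tz": 0,"turn": 42},{"tx": -0.084,"ty": 0.266,"tz": 0,"turn": 49},{"tx": -0.095,"ty": 0.302,"tz": 0,"turn": 56},{"tx": -0.107,"ty": 0.338,"tz": 0,"turn": 63},{"tx": -0.118,"ty": 0.375,"tz": 0,"turn": 70},{"tx": -0.13,"ty": 0.411,"tz": 0,"turn": 75.6},{"tx": -0.141,"ty": 0.447,"tz": 0,"turn": 75.6},{"tx": -0.153,"ty": 0.484,"tz": 0,"turn": 75.6},{"tx": -0.163,"ty": 0.516,"tz": 0,"turn": 75.6},{"tx": -0.1676,"ty": 0.5312,"tz": 0,"turn": 75.6},{"tx": -0.1676,"ty": 0.5312,"tz": 0,"turn": 75.6},{"tx": -0.1676,"ty": 0.5312,"tz": 0,"turn": 75.6},{"tx": -0.1676,"ty": 0.5312,"tz": 0,"turn": 75.6}], "gripper": 1}}

```text
time_s: 1.6
eef_pos: [0.6146, 0.2633, 0.2059]
eef_rot: [-0.0, 1.0, 0.0, -0.001]
wrist_force: [-0.3, 0.5, -0.5]
opening: 1.001
```

Emit:
{"api": "move_arm", "payload": {"increments": [{"tx": 0.001,"ty": 0,"tz": 0.025,"turn": 0},{"tx": 0.0015,"ty": 0,"tz": 0.05,"turn": 0},{"tx": 0.0015,"ty": 0,"tz": 0.075,"turn": 0},{"tx": 0.0015,"ty": 0,"tz": 0.095,"turn": 0},{"tx": 0.0015,"ty": 0,"tz": 0.115,"turn": 0},{"tx": 0.0015,"ty": 0,"tz": 0.13,"turn": 0},{"tx": 0.0015,"ty": 0,"tz": 0.145,"turn": 0},{"tx": 0.0015,"ty": 0,"tz": 0.155,"turn": 0},{"tx": 0.0015,"ty": 0,"tz": 0.16,"turn": 0},{"tx": 0.0015,"ty": 0,"tz": 0.16,"turn": 0},{"tx": 0.0015,"ty": 0,"tz": 0.16,"turn": 0}], "gripper": 1}}

```text
time_s: 2.52
eef_pos: [0.6174, 0.2631, 0.0471]
eef_rot: [-0.0, 1.0, 0.0, 0.0]
wrist_force: [0.7, -0.2, 0.1]
opening: 1.001
```

```bash
cat > snap.py <<'E'
import sys,cv2,numpy as np
from bench import viewer,get_obs
def snap(tag):
    out=[]
    for n in("scene","top"):
        p,d=viewer.camera(n);c=viewer.get_calibration(n)
        np.savez(f"{n}{tag}.npz",p=p,d=d,K=c["intrinsics"],o=c["origin"],a=c["attitude"]);out.append(p[:,:,::-1])
    return out
if __name__=="__main__":
    tag=sys.argv[1];b=[int(x) for x in sys.argv[2:10]]
    o=snap(tag);im=[cv2.resize(o[i][b[4*i+1]:b[4*i+3],b[4*i]:b[4*i+2]],(390,390)) for i in(0,1)]
    cv2.imwrite(f"pics/{tag}.png",np.hstack(im))
    ob=get_obs();print(ob["time_s"],np.round(ob["eef_pos"],4),np.round(ob["wrist_force"],1),ob["opening"])
E
python3 snap.py a1 280 170 440 330 60 90 220 250
```

```text
2.6167 [0.6181 0.2631 0.0479] [-0.4 -0.5 -0.2] 0.9978189308500487
```

View pics/a1.png

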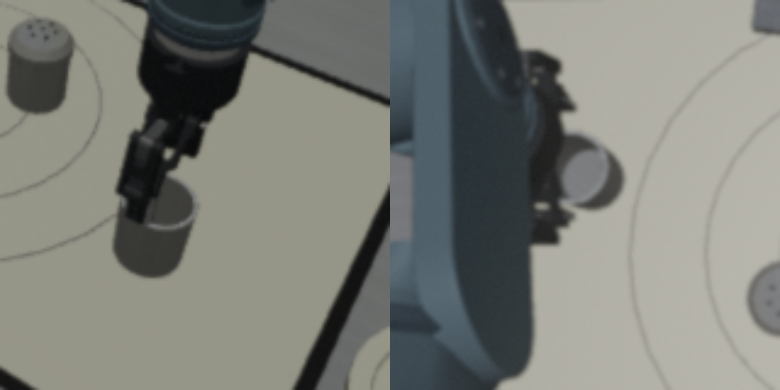

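Run:
```python
from h import *
for n,b in(("scene",(280,170)),("top",(60,90))):
    p,d,K,o,A=load(n+"a1.npz")
    def pr(x):
        c=A.T@(np.array(x)-o);return (np.array([K[0,2]-K[0,0]*c[0]/c[2],K[1,2]+K[1,1]*c[1]/c[2]])-b)*390/160
    for nm,x in dict(rim=(.6163,.2632,.068),f1=(.6605,.263,.06),f2=(.575,.263,.06),f1h=(.668,.263,.1),f2h=(.568,.263,.1)).items(): print(n,nm,pr(x).round())
    P=cloud(d,K,o,A);P[d==0]=np.nan
    # dark gripper points below .1
    g=p.max(-1)<40
    m=g&(np.hypot(P[...,0]-.617,P[...,1]-.263)<.09)&(P[...,2]>.05)&(P[...,2]<.1)
    q=P[m]; print(n,len(q))
    for s in (1,-1):
        w=q[(q[:,0]-.617)*s>.03]
        if len(w):print(s,w.min(0).round(3),w.max(0).round(3),np.median(w,0).round(3))
```

```text
scene rim [159. 199.]
scene f1 [133. 239.]
scene f2 [178. 176.]
scene f1h [136. 212.]
scene f2h [189. 139.]
scene 43
1 [0.664 0.256 0.087] [0.673 0.269 0.1  ] [0.671 0.262 0.098]
-1 [0.572 0.261 0.087] [0.575 0.271 0.1  ] [0.573 0.267 0.095]
top rim [180. 166.]
top f1 [183. 117.]
top f2 [182. 214.]
top f1h [168.  97.]
top f2h [167. 217.]
top 0
```

Run:
```python
from h import *
p,d,K,o,A=load("scenea1.npz");P=cloud(d,K,o,A)
for v in range(238,272,2):
    print(v,[(int(p[v,u].max()),round(float(P[v,u,2]),3),round(float(P[v,u,0]),3)) for u in range(328,346,4)])
```

```text
238 [(148, 0.002, 0.541), (17, 0.163, 0.687), (24, 0.167, 0.687), (17, 0.171, 0.686), (16, 0.169, 0.68)]
240 [(145, 0.002, 0.547), (18, 0.159, 0.688), (18, 0.164, 0.688), (17, 0.166, 0.686), (16, 0.163, 0.679)]
242 [(129, 0.003, 0.553), (15, 0.148, 0.682), (19, 0.159, 0.688), (18, 0.163, 0.688), (22, 0.143, 0.664)]
244 [(91, 0.145, 0.688), (20, 0.141, 0.68), (28, 0.141, 0.675), (18, 0.157, 0.686), (26, 0.141, 0.667)]
246 [(56, 0.142, 0.69), (38, 0.141, 0.684), (29, 0.144, 0.683), (17, 0.154, 0.688), (24, 0.136, 0.667)]
248 [(43, 0.139, 0.691), (32, 0.14, 0.688), (41, 0.144, 0.687), (17, 0.152, 0.69), (23, 0.133, 0.669)]
250 [(134, 0.001, 0.574), (22, 0.139, 0.691), (31, 0.142, 0.69), (15, 0.145, 0.688), (29, 0.119, 0.66)]
252 [(145, 0.003, 0.581), (42, 0.112, 0.672), (17, 0.139, 0.691), (21, 0.139, 0.687), (52, 0.037, 0.59)]
254 [(128, 0.002, 0.585), (35, 0.11, 0.674), (16, 0.112, 0.672), (35, 0.109, 0.665), (58, 0.03, 0.589)]
256 [(103, 0.05, 0.632), (26, 0.104, 0.674), (17, 0.108, 0.673), (57, 0.103, 0.664), (60, 0.025, 0.59)]
258 [(80, 0.046, 0.634), (24, 0.098, 0.673), (17, 0.104, 0.674), (59, 0.099, 0.665), (62, 0.016, 0.587)]
260 [(83, 0.045, 0.637), (54, 0.06, 0.645), (18, 0.097, 0.672), (64, 0.094, 0.665), (62, 0.013, 0.59)]
262 [(69, 0.038, 0.636), (59, 0.056, 0.646), (54, 0.063, 0.648), (82, 0.088, 0.664), (106, 0.071, 0.645)]
264 [(61, 0.035, 0.639), (58, 0.05, 0.646), (57, 0.057, 0.648), (58, 0.063, 0.647), (77, 0.064, 0.644)]
266 [(58, 0.032, 0.641), (58, 0.043, 0.645), (58, 0.052, 0.648), (56, 0.675, 1.169), (56, 0.059, 0.644)]
268 [(56, 0.026, 0.641), (57, 0.039, 0.646), (58, 0.045, 0.646), (55, 0.052, 0.648), (55, 0.054, 0.644)]
270 [(57, 0.019, 0.64), (57, 0.032, 0.645), (57, 0.04, 0.647), (56, 0.046, 0.647), (55, 0.047, 0.643)]
```

The scene view (a1) shows the fingertips ending near scene pixel (337,260). By depth that is z≈0.088, well above the TCP height of 0.048 and more than the stated 13 mm swing explains. I'll shut the gripper part-way, to an opening still wider than the cup, and measure again.

Emit:
{"api": "move_arm", "payload": {"increments": [{"tx": 0,"ty": 0,"tz": 0.005,"turn": 0},{"tx": 0,"ty": 0,"tz": 0.01,"turn": 0},{"tx": 0,"ty": 0,"tz": 0.012,"turn": 0},{"tx": 0,"ty": 0,"tz": 0.012,"turn": 0},{"tx": 0,"ty": 0,"tz": 0.012,"turn": 0}], "gripper": 0.88}}

```text
time_s: 3.03
eef_pos: [0.6169, 0.2627, 0.0342]
eef_rot: [0.0, 1.0, 0.0, -0.0]
wrist_force: [1.0, 0.5, 0.6]
opening: 0.879
```

```bash
python3 snap.py a2 300 210 380 290 60 90 220 250
python3 - <<'E'
from h import *
p,d,K,o,A=load("scenea2.npz");P=cloud(d,K,o,A)
for v in range(244,276,2):
    print(v,[(int(p[v,u].max()),round(float(P[v,u,2]),3),round(float(P[v,u,0]),3)) for u in range(328,346,4)])
E
```

```text
3.1333 [0.6173 0.2628 0.0346] [ 0.7 -0.8 -0.4] 0.877172879852958
244 [(131, 0.002, 0.558), (16, 0.144, 0.683), (28, 0.15, 0.684), (15, 0.156, 0.685), (22, 0.131, 0.657)]
246 [(103, 0.136, 0.684), (14, 0.142, 0.685), (16, 0.145, 0.684), (14, 0.152, 0.686), (25, 0.126, 0.658)]
248 [(84, 0.131, 0.684), (20, 0.125, 0.675), (19, 0.141, 0.684), (13, 0.145, 0.684), (24, 0.125, 0.661)]
250 [(55, 0.126, 0.684), (35, 0.124, 0.678), (28, 0.125, 0.674), (15, 0.141, 0.684), (21, 0.121, 0.662)]
252 [(38, 0.124, 0.686), (37, 0.123, 0.682), (36, 0.127, 0.681), (14, 0.135, 0.683), (28, 0.114, 0.66)]
254 [(114, 0.002, 0.585), (21, 0.122, 0.685), (35, 0.125, 0.683), (15, 0.127, 0.681), (43, 0.028, 0.587)]
256 [(103, 0.05, 0.632), (33, 0.095, 0.666), (21, 0.123, 0.686), (25, 0.122, 0.681), (60, 0.024, 0.589)]
258 [(80, 0.048, 0.635), (31, 0.091, 0.667), (15, 0.096, 0.667), (46, 0.093, 0.659), (59, 0.017, 0.588)]
260 [(81, 0.042, 0.634), (20, 0.086, 0.667), (17, 0.09, 0.666), (59, 0.088, 0.66), (62, 0.012, 0.589)]
262 [(68, 0.039, 0.637), (25, 0.08, 0.667), (17, 0.083, 0.665), (63, 0.082, 0.659), (106, 0.07, 0.645)]
264 [(61, 0.035, 0.638), (55, 0.048, 0.644), (21, 0.081, 0.668), (63, 0.077, 0.66), (77, 0.064, 0.644)]
266 [(58, 0.03, 0.639), (58, 0.046, 0.647), (56, 0.054, 0.649), (59, 0.055, 0.645), (56, 0.06, 0.645)]
268 [(57, 0.026, 0.641), (57, 0.039, 0.646), (57, 0.048, 0.649), (56, 0.05, 0.646), (56, 0.053, 0.644)]
270 [(56, 0.021, 0.641), (57, 0.032, 0.645), (57, 0.041, 0.648), (56, 0.044, 0.646), (55, 0.047, 0.643)]
272 [(57, 0.015, 0.641), (58, 0.025, 0.645), (57, 0.034, 0.646), (57, 0.039, 0.646), (55, 0.041, 0.643)]
274 [(62, 0.01, 0.642), (58, 0.021, 0.646), (57, 0.028, 0.647), (56, 0.032, 0.645), (56, 0.034, 0.642)]
```

View pics/a2.png

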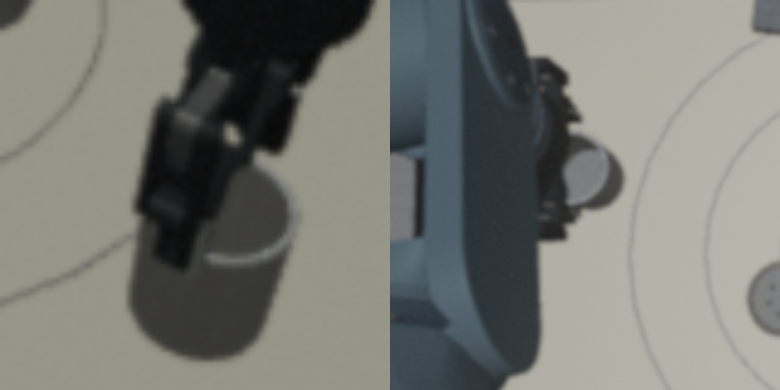

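The picture (a2) and depth again put the fingertips at z≈0.075, just above the rim, with the TCP reading 0.035. Closing here settles it harmlessly. If the reading is right, the fingers stop on the cup at an opening of about 0.75. If the picture is right, they close over empty air.

Emit:
{"api": "move_arm", "payload": {"increments": [{"tx": 0,"ty": 0,"tz": 0,"turn": 0},{"tx": 0,"ty": 0,"tz": 0,"turn": 0},{"tx": 0,"ty": 0,"tz": 0,"turn": 0},{"tx": 0,"ty": 0,"tz": 0,"turn": 0}], "gripper": 0.65}}

```text
time_s: 3.47
eef_pos: [0.6179, 0.263, 0.0364]
eef_rot: [-0.0, 1.0, 0.0, 0.001]
wrist_force: [-2.2, -0.9, 7.3]
opening: 0.696
```

```bash
python3 snap.py a3 300 210 380 290 60 90 220 250
python3 - <<'E'
from h import *
p,d,K,o,A=load("scenea3.npz");P=cloud(d,K,o,A)
for v in range(252,276,2):
    print(v,[(int(p[v,u].max()),round(float(P[v,u,2]),3),round(float(P[v,u,0]),3)) for u in range(328,346,4)])
E
```

```text
3.5667 [0.6179 0.263  0.0364] [-3.1 -1.1  7.5] 0.6970124827458406
252 [(130, -0.001, 0.578), (24, 0.119, 0.678), (33, 0.121, 0.676), (14, 0.129, 0.678), (15, 0.115, 0.661)]
254 [(129, 0.002, 0.586), (73, 0.034, 0.608), (19, 0.12, 0.679), (13, 0.124, 0.678), (51, 0.1, 0.652)]
256 [(103, 0.052, 0.634), (102, 0.071, 0.645), (13, 0.092, 0.659), (13, 0.12, 0.679), (55, 0.091, 0.649)]
258 [(79, 0.045, 0.632), (63, 0.075, 0.653), (18, 0.089, 0.661), (18, 0.093, 0.66), (53, 0.019, 0.59)]
260 [(82, 0.042, 0.635), (50, 0.069, 0.653), (21, 0.077, 0.655), (26, 0.082, 0.654), (57, 0.012, 0.589)]
262 [(68, 0.039, 0.637), (57, 0.054, 0.644), (23, 0.076, 0.659), (39, 0.074, 0.652), (88, 0.069, 0.644)]
264 [(62, 0.034, 0.638), (58, 0.05, 0.646), (54, 0.059, 0.649), (61, 0.067, 0.651), (77, 0.065, 0.645)]
266 [(59, 0.031, 0.64), (58, 0.045, 0.647), (57, 0.052, 0.648), (57, 0.057, 0.647), (55, 0.06, 0.645)]
268 [(56, 0.025, 0.64), (58, 0.039, 0.646), (58, 0.046, 0.648), (56, 0.051, 0.647), (56, 0.053, 0.644)]
270 [(57, 0.021, 0.641), (57, 0.034, 0.647), (57, 0.041, 0.648), (56, 0.046, 0.647), (56, 0.046, 0.643)]
272 [(57, 0.016, 0.642), (57, 0.028, 0.647), (56, 0.037, 0.649), (56, 0.039, 0.646), (55, 0.042, 0.643)]
274 [(59, 0.01, 0.642), (57, 0.675, 1.169), (57, 0.031, 0.649), (56, 0.032, 0.645), (57, 0.033, 0.641)]
```

View pics/a3.png

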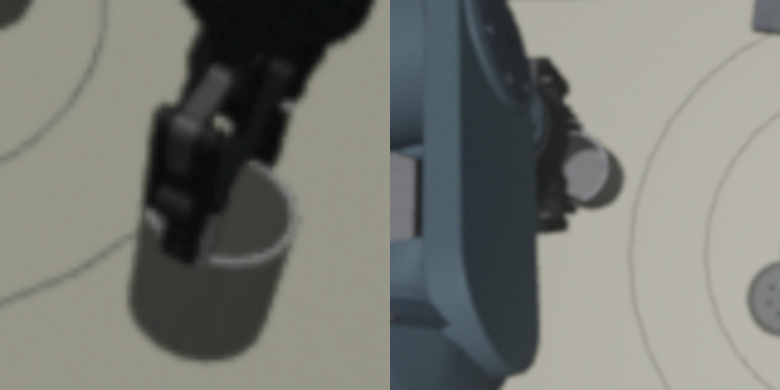

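Contact with an opening of 0.70 (59 mm) and 7 N upward means the tips rest on top of the rim. So the real tips are about 32 mm above the reported TCP at this opening, and the picture is right. I'll reopen, go 21 mm lower and grip.

Emit:
{"api": "move_arm", "payload": {"increments": [{"tx": 0,"ty": 0,"tz": -0.005,"turn": 0},{"tx": 0,"ty": 0,"tz": -0.005,"turn": 0},{"tx": 0,"ty": 0,"tz": -0.005,"turn": 0},{"tx": 0,"ty": 0,"tz": -0.005,"turn": 0},{"tx": 0,"ty": 0,"tz": 0.003,"turn": 0},{"tx": 0,"ty": 0,"tz": 0.008,"turn": 0},{"tx": 0,"ty": 0,"tz": 0.013,"turn": 0},{"tx": 0,"ty": 0,"tz": 0.018,"turn": 0},{"tx": 0,"ty": 0,"tz": 0.021,"turn": 0},{"tx": 0,"ty": 0,"tz": 0.021,"turn": 0},{"tx": 0,"ty": 0,"tz": 0.021,"turn": 0}], "gripper": 1}}

```text
time_s: 4.48
eef_pos: [0.617, 0.2628, 0.0132]
eef_rot: [0.0, 1.0, 0.0, -0.0]
wrist_force: [0.3, 0.1, 0.5]
opening: 1.0
```

Emit:
{"api": "move_arm", "payload": {"increments": [{"tx": 0,"ty": 0,"tz": 0,"turn": 0},{"tx": 0,"ty": 0,"tz": 0,"turn": 0},{"tx": 0,"ty": 0,"tz": 0,"turn": 0},{"tx": 0,"ty": 0,"tz": 0,"turn": 0},{"tx": 0,"ty": 0,"tz": 0,"turn": 0},{"tx": 0,"ty": 0,"tz": 0,"turn": 0},{"tx": 0,"ty": 0,"tz": 0,"turn": 0}], "gripper": 0.5}}

```text
time_s: 5.07
eef_pos: [0.6179, 0.2631, 0.0147]
eef_rot: [-0.0, 1.0, 0.0, 0.001]
wrist_force: [-2.6, 0.1, 4.9]
opening: 0.733
```

```bash
python3 snap.py a4 300 210 380 290 60 90 220 250
python3 - <<'E'
from h import *
p,d,K,o,A=load("scenea4.npz");P=cloud(d,K,o,A)
for v in range(256,276,2):
    print(v,[(int(p[v,u].max()),round(float(P[v,u,2]),3),round(float(P[v,u,0]),3)) for u in range(328,346,4)])
E
```

```text
5.1667 [0.618  0.2631 0.0147] [-0.8 -1.1  5.3] 0.7346498682695094
256 [(39, 0.107, 0.681), (31, 0.103, 0.673), (13, 0.117, 0.681), (12, 0.12, 0.679), (22, 0.098, 0.655)]
258 [(24, 0.101, 0.68), (41, 0.103, 0.677), (29, 0.104, 0.673), (11, 0.113, 0.677), (42, 0.093, 0.655)]
260 [(76, 0.094, 0.679), (26, 0.099, 0.678), (35, 0.102, 0.676), (16, 0.104, 0.674), (53, 0.011, 0.588)]
262 [(83, 0.039, 0.637), (26, 0.094, 0.679), (20, 0.102, 0.681), (30, 0.097, 0.672), (80, 0.007, 0.59)]
264 [(68, 0.036, 0.639), (26, 0.067, 0.661), (14, 0.096, 0.68), (54, 0.07, 0.654), (82, 0.068, 0.647)]
266 [(61, 0.028, 0.638), (18, 0.063, 0.662), (16, 0.068, 0.661), (61, 0.064, 0.653), (55, 0.059, 0.644)]
268 [(57, 0.025, 0.64), (23, 0.057, 0.661), (17, 0.062, 0.661), (64, 0.059, 0.654), (56, 0.054, 0.644)]
270 [(58, 0.018, 0.639), (56, 0.031, 0.645), (17, 0.056, 0.661), (61, 0.054, 0.654), (55, 0.047, 0.644)]
272 [(57, 0.014, 0.641), (57, 0.025, 0.645), (53, 0.035, 0.648), (58, 0.042, 0.648), (56, 0.042, 0.644)]
274 [(61, 0.007, 0.639), (57, 0.023, 0.647), (57, 0.028, 0.647), (57, 0.033, 0.646), (56, 0.035, 0.642)]
```

View pics/a4.png

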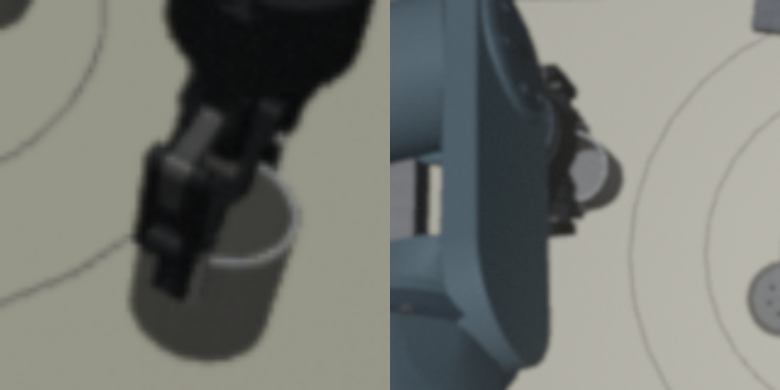

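The gripper holds the cup at an opening of 0.733 (62 mm, right for the cup near its rim). In a4 the tips overlap the cup wall down to z≈0.052. Lifting.

Emit:
{"api": "move_arm", "payload": {"increments": [{"tx": 0,"ty": 0,"tz": -0.008,"turn": 0},{"tx": 0,"ty": 0,"tz": -0.02,"turn": 0},{"tx": 0,"ty": 0,"tz": -0.04,"turn": 0},{"tx": 0,"ty": 0,"tz": -0.065,"turn": 0},{"tx": 0,"ty": 0,"tz": -0.09,"turn": 0},{"tx": 0,"ty": 0,"tz": -0.115,"turn": 0},{"tx": 0,"ty": 0,"tz": -0.14,"turn": 0},{"tx": 0,"ty": 0,"tz": -0.155,"turn": 0},{"tx": 0,"ty": 0,"tz": -0.16,"turn": 0},{"tx": 0,"ty": 0,"tz": -0.16,"turn": 0}], "gripper": 0.5}}

```text
time_s: 6.0
eef_pos: [0.6182, 0.2631, 0.176]
eef_rot: [-0.0, 1.0, 0.0, 0.002]
wrist_force: [0.0, 0.8, -1.6]
opening: 0.735
```

Emit:
{"api": "move_arm", "payload": {"increments": [{"tx": -0.002,"ty": 0.008,"tz": 0,"turn": 0},{"tx": -0.006,"ty": 0.022,"tz": 0,"turn": 0},{"tx": -0.012,"ty": 0.044,"tz": 0,"turn": 0},{"tx": -0.02,"ty": 0.074,"tz": 0,"turn": 0},{"tx": -0.03,"ty": 0.109,"tz": 0,"turn": 0},{"tx": -0.04,"ty": 0.146,"tz": 0,"turn": 0},{"tx": -0.05,"ty": 0.183,"tz": 0,"turn": 0},{"tx": -0.06,"ty": 0.22,"tz": 0,"turn": 0},{"tx": -0.07,"ty": 0.257,"tz": 0,"turn": 0},{"tx": -0.08,"ty": 0.294,"tz": 0,"turn": 0},{"tx": -0.09,"ty": 0.331,"tz": 0,"turn": 0},{"tx": -0.1,"ty": 0.368,"tz": 0,"turn": 0},{"tx": -0.11,"ty": 0.405,"tz": 0,"turn": 0},{"tx": -0.12,"ty": 0.442,"tz": 0,"turn": 0},{"tx": -0.129,"ty": 0.477,"tz": 0,"turn": 0},{"tx": -0.137,"ty": 0.507,"tz": 0,"turn": 0},{"tx": -0.143,"ty": 0.528,"tz": 0,"turn": 0},{"tx": -0.146,"ty": 0.541,"tz": 0,"turn": 0},{"tx": -0.147,"ty": 0.5456,"tz": 0,"turn": 0},{"tx": -0.147,"ty": 0.5456,"tz": 0,"turn": 0}], "gripper": 0.5}}

```text
time_s: 7.67
eef_pos: [0.4696, -0.2829, 0.1725]
eef_rot: [-0.001, 1.0, -0.0, -0.001]
wrist_force: [0.5, -0.3, -1.9]
opening: 0.73
```

```bash
python3 snap.py a5 110 40 270 200 310 130 470 290
python3 - <<'E'
from h import *
for n in("scene","top"):
    p,d,K,o,A=load(n+"a5.npz");P=cloud(d,K,o,A);P[d==0]=np.nan
    g=(p.max(-1)>40)
    m=g&(np.hypot(P[...,0]-.47,P[...,1]+.282)<.09)&(P[...,2]>.135)&(P[...,2]<.24)
    q=P[m]
    for z in np.arange(.135,.24,.01):
        w=q[(q[:,2]>=z)&(q[:,2]<z+.01)]
        if len(w)>3:print(n,z.round(3),len(w),w.min(0).round(3),w.max(0).round(3))
    c,r,nn=rim(P,(.4705,-.2825),.048,.052);print(n,c,r,nn)
E
```

```text
7.7667 [ 0.4704 -0.2815  0.1729] [ 0.6 -0.4 -2. ] 0.7316634535001671
scene 0.155 42 [ 0.459 -0.298  0.159] [ 0.498 -0.253  0.165]
scene 0.165 69 [ 0.457 -0.303  0.165] [ 0.5   -0.253  0.175]
scene 0.175 75 [ 0.454 -0.302  0.175] [ 0.5   -0.251  0.185]
scene 0.185 81 [ 0.452 -0.298  0.185] [ 0.5   -0.251  0.195]
scene 0.195 80 [ 0.444 -0.31   0.195] [ 0.506 -0.25   0.205]
scene 0.205 134 [ 0.431 -0.313  0.205] [ 0.512 -0.25   0.215]
scene 0.215 132 [ 0.426 -0.315  0.215] [ 0.516 -0.25   0.225]
scene 0.225 88 [ 0.426 -0.312  0.225] [ 0.515 -0.25   0.235]
scene 0.235 14 [ 0.424 -0.295  0.235] [ 0.513 -0.27   0.24 ]
scene [ 0.46952325 -0.28178841] 0.05488342046737671 270
top 0.155 383 [ 0.442 -0.309  0.157] [ 0.496 -0.251  0.165]
top 0.165 149 [ 0.44  -0.31   0.165] [ 0.497 -0.25   0.175]
top 0.175 148 [ 0.441 -0.309  0.175] [ 0.499 -0.25   0.185]
top 0.185 160 [ 0.44  -0.31   0.185] [ 0.498 -0.25   0.195]
top 0.195 113 [ 0.438 -0.306  0.195] [ 0.499 -0.249  0.205]
top 0.205 116 [ 0.426 -0.291  0.205] [ 0.514 -0.249  0.215]
top 0.215 119 [ 0.425 -0.284  0.215] [ 0.514 -0.249  0.225]
top 0.225 152 [ 0.425 -0.283  0.225] [ 0.513 -0.248  0.235]
top 0.235 12 [ 0.432 -0.274  0.236] [ 0.506 -0.271  0.24 ]
top [ 0.46984524 -0.28149775] 0.05265668034553528 265
```

View pics/a5.png

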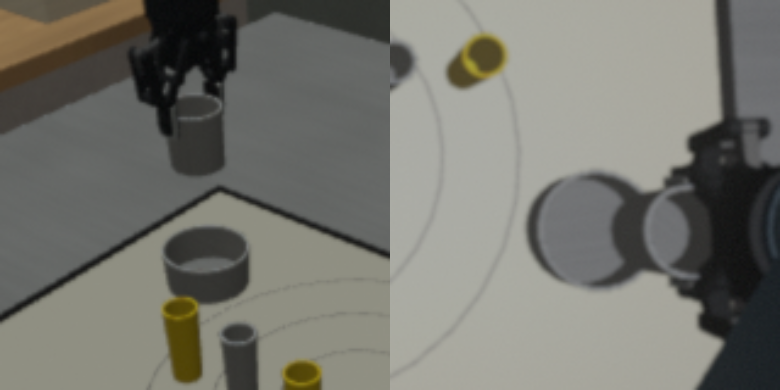

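The view shows the cup upright, its centre at (0.470,-0.281) and its underside at z≈0.158, right above the tin at (0.4697,-0.2817). Lowering.

Emit:
{"api": "move_arm", "payload": {"increments": [{"tx": 0,"ty": 0,"tz": 0.01,"turn": 0},{"tx": 0,"ty": 0,"tz": 0.028,"turn": 0},{"tx": 0,"ty": 0,"tz": 0.048,"turn": 0},{"tx": 0,"ty": 0,"tz": 0.068,"turn": 0},{"tx": 0,"ty": 0,"tz": 0.086,"turn": 0},{"tx": 0,"ty": 0,"tz": 0.1,"turn": 0},{"tx": 0,"ty": 0,"tz": 0.112,"turn": 0},{"tx": 0,"ty": 0,"tz": 0.122,"turn": 0},{"tx": 0,"ty": 0,"tz": 0.131,"turn": 0},{"tx": 0,"ty": 0,"tz": 0.138,"turn": 0},{"tx": 0,"ty": 0,"tz": 0.143,"turn": 0},{"tx": 0,"ty": 0,"tz": 0.147,"turn": 0},{"tx": 0,"ty": 0,"tz": 0.15,"turn": 0},{"tx": 0,"ty": 0,"tz": 0.15,"turn": 0},{"tx": 0,"ty": 0,"tz": 0.15,"turn": 0}], "gripper": 0.5}}

```text
time_s: 9.02
eef_pos: [0.4706, -0.2831, 0.0238]
eef_rot: [0.0, 1.0, 0.0, 0.0]
wrist_force: [-0.2, -0.5, -2.2]
opening: 0.735
```

Emit:
{"api": "move_arm", "payload": {"increments": [{"tx": 0,"ty": 0,"tz": 0.002,"turn": 0},{"tx": 0,"ty": 0,"tz": 0.004,"turn": 0},{"tx": 0,"ty": 0,"tz": 0.005,"turn": 0},{"tx": 0,"ty": 0,"tz": 0.005,"turn": 0},{"tx": 0,"ty": 0,"tz": 0.005,"turn": 0}], "gripper": 0.5}}

```text
time_s: 9.43
eef_pos: [0.4704, -0.2828, 0.0186]
eef_rot: [-0.0, 1.0, 0.0, -0.0]
wrist_force: [-0.3, -0.3, -0.9]
opening: 0.737
```

Emit:
{"api": "move_arm", "payload": {"increments": [{"tx": 0,"ty": 0,"tz": 0.001,"turn": 0},{"tx": 0,"ty": 0,"tz": 0.001,"turn": 0},{"tx": 0,"ty": 0,"tz": 0.001,"turn": 0}], "gripper": 0.5}}

```text
time_s: 9.68
eef_pos: [0.4706, -0.283, 0.0178]
eef_rot: [0.0, 1.0, 0.0, 0.0]
wrist_force: [0.4, 0.5, -0.9]
opening: 0.729
```

```bash
python3 snap.py a6 150 100 230 180 310 130 470 290
```

```text
9.7833 [ 0.4706 -0.283   0.0178] [-0.2 -1.  -0. ] 0.7318807846756545
```

View pics/a6.png

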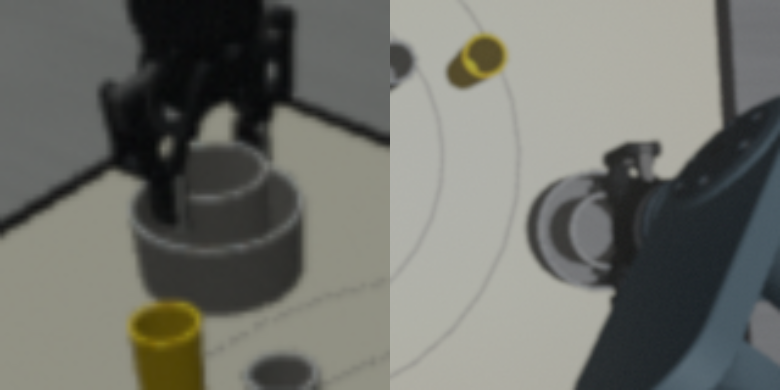

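The cup is in the tin with its rim about 20 mm above the tin's, and the TCP height matches bottom contact. Opening slightly so the fingers stay clear of the tin rim, then rising.

Emit:
{"api": "move_arm", "payload": {"increments": [{"tx": 0,"ty": 0,"tz": 0,"turn": 0},{"tx": 0,"ty": 0,"tz": 0,"turn": 0},{"tx": 0,"ty": 0,"tz": 0,"turn": 0},{"tx": 0,"ty": 0,"tz": 0,"turn": 0},{"tx": 0,"ty": 0,"tz": -0.005,"turn": 0},{"tx": 0,"ty": 0,"tz": -0.015,"turn": 0},{"tx": 0,"ty": 0,"tz": -0.03,"turn": 0},{"tx": 0,"ty": 0,"tz": -0.055,"turn": 0},{"tx": 0,"ty": 0,"tz": -0.085,"turn": 0},{"tx": 0,"ty": 0,"tz": -0.115,"turn": 0},{"tx": 0,"ty": 0,"tz": -0.14,"turn": 0},{"tx": 0,"ty": 0,"tz": -0.15,"turn": 0},{"tx": 0,"ty": 0,"tz": -0.15,"turn": 0}], "gripper": 0.85}}

```text
time_s: 10.87
eef_pos: [0.4721, -0.2844, 0.1715]
eef_rot: [0.002, 1.0, 0.0, 0.003]
wrist_force: [-0.8, 0.2, 0.1]
opening: 0.849
```

```bash
python3 snap.py a7 150 100 230 180 310 130 470 290;  python3 - <<'E'
from h import *
for n in("scene","top"):
    p,d,K,o,A=load(n+"a7.npz");P=cloud(d,K,o,A);P[d==0]=np.nan
    print(n,"mid",rim(P,(.47,-.282),.071,.032),"tin",rim(P,(.47,-.282),.048,.052,.008),"small",rim(P,(.6133,-.1046),.09,.0185))
E
```

```text
10.9667 [ 0.4702 -0.2826  0.1672] [-1.1 -0.  -0.3] 0.8544013573701703
scene mid (array([ 0.47090167, -0.2833564 ]), 0.03449218347668648, 171) tin (array([ 0.47136167, -0.27963009]), 0.05438779294490814, 369) small (array([ 0.61349308, -0.10484804]), 0.020063307136297226, 123)
top mid (array([ 0.46944293, -0.28224501]), 0.03294865041971207, 239) tin (array([ 0.46928898, -0.28171563]), 0.052603356540203094, 541) small (array([ 0.61264944, -0.10461248]), 0.019025254994630814, 109)
```

View pics/a7.png

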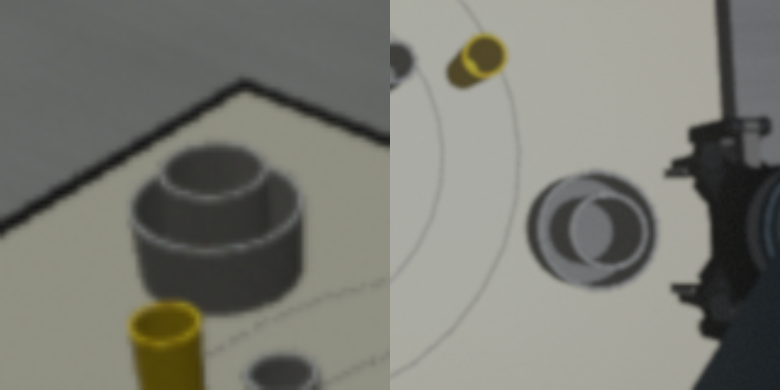

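The middle mould stands upright in the tin: centres agree within 4 mm, and the rim heights are right. Next, the grey small mould at (0.613,-0.105). I'll keep the jaws along world x, clear of the yellow cups on either side in y.

Emit:
{"api": "move_arm", "payload": {"increments": [{"tx": 0.01,"ty": -0.012,"tz": 0,"turn": 0},{"tx": 0.028,"ty": -0.035,"tz": 0,"turn": 0},{"tx": 0.05,"ty": -0.062,"tz": 0,"turn": 0},{"tx": 0.072,"ty": -0.09,"tz": 0,"turn": 0},{"tx": 0.094,"ty": -0.117,"tz": 0,"turn": 0},{"tx": 0.114,"ty": -0.142,"tz": 0,"turn": 0},{"tx": 0.13,"ty": -0.162,"tz": 0,"turn": 0},{"tx": 0.14,"ty": -0.174,"tz": 0,"turn": 0},{"tx": 0.143,"ty": -0.178,"tz": 0,"turn": 0},{"tx": 0.143,"ty": -0.178,"tz": 0,"turn": 0},{"tx": 0.143,"ty": -0.178,"tz": 0,"turn": 0}], "gripper": 0.75}}

```text
time_s: 11.88
eef_pos: [0.6124, -0.1054, 0.1665]
eef_rot: [-0.0, 1.0, 0.0, -0.001]
wrist_force: [-0.1, 0.2, 0.0]
opening: 0.748
```

```bash
python3 snap.py a8 160 100 260 200 250 100 350 200
```

```text
11.9833 [ 0.6125 -0.1061  0.1672] [ 1.  -0.   0.2] 0.7496544030439148
```

View pics/a8.png

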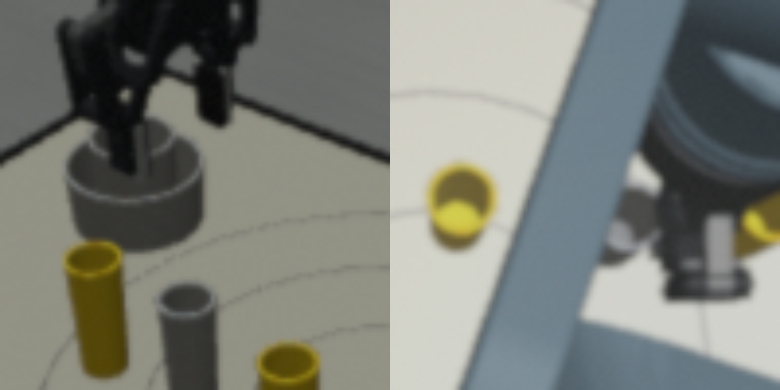

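Emit:
{"api": "move_arm", "payload": {"increments": [{"tx": 0.0005,"ty": -0.001,"tz": 0.01,"turn": 0},{"tx": 0.0005,"ty": -0.001,"tz": 0.03,"turn": 0},{"tx": 0.0005,"ty": -0.001,"tz": 0.05,"turn": 0},{"tx": 0.0005,"ty": -0.001,"tz": 0.07,"turn": 0},{"tx": 0.0005,"ty": -0.001,"tz": 0.087,"turn": 0},{"tx": 0.0005,"ty": -0.001,"tz": 0.102,"turn": 0},{"tx": 0.0005,"ty": -0.001,"tz": 0.114,"turn": 0},{"tx": 0.0005,"ty": -0.001,"tz": 0.121,"turn": 0},{"tx": 0.0005,"ty": -0.001,"tz": 0.125,"turn": 0},{"tx": 0.0005,"ty": -0.001,"tz": 0.125,"turn": 0},{"tx": 0.0005,"ty": -0.001,"tz": 0.125,"turn": 0}], "gripper": 0.75}}

```text
time_s: 12.9
eef_pos: [0.6143, -0.1041, 0.0431]
eef_rot: [0.0, 1.0, 0.0, 0.0]
wrist_force: [1.3, 0.0, 0.3]
opening: 0.753
```

```bash
python3 snap.py a9 160 140 240 220 250 100 350 200
```

```text
13.0 [ 0.6147 -0.1041  0.0437] [1.  0.  0.4] 0.7494576110010109
```

View pics/a9.png

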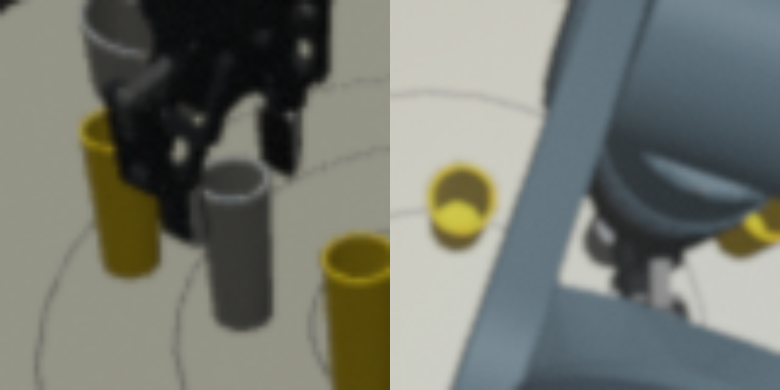

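Run:
```python
from h import *
p,d,K,o,A=load("scenea9.npz");P=cloud(d,K,o,A);P[d==0]=np.nan
def pr(x):
    c=A.T@(np.array(x)-o);return (np.array([K[0,2]-K[0,0]*c[0]/c[2],K[1,2]+K[1,1]*c[1]/c[2]])-(160,140))*390/80
for x in((.613,-.105,.09),(.648,-.104,.08),(.582,-.104,.08)):print(pr(x).round())
g=(p.max(-1)<70)&(P[...,2]>.06)&(P[...,2]<.115)&(np.hypot(P[...,0]-.613,P[...,1]+.105)<.07)
q=P[g]
for s in(1,-1):
    w=q[(q[:,0]-.613)*s>.022]
    for z in np.arange(.06,.11,.01):
        r=w[(w[:,2]>=z)&(w[:,2]<z+.01)]
        if len(r):print(s,z.round(2),len(r),r.min(0).round(3),r.max(0).round(3))
```

```text
[232. 178.]
[187. 230.]
[274. 164.]
1 0.07 1 [ 0.649 -0.095  0.08 ] [ 0.649 -0.095  0.08 ]
1 0.08 21 [ 0.645 -0.114  0.08 ] [ 0.659 -0.094  0.088]
1 0.09 30 [ 0.647 -0.11   0.09 ] [ 0.661 -0.092  0.1  ]
1 0.1 31 [ 0.646 -0.111  0.1  ] [ 0.66  -0.094  0.11 ]
-1 0.07 6 [ 0.58  -0.109  0.077] [ 0.582 -0.097  0.08 ]
-1 0.08 24 [ 0.569 -0.115  0.081] [ 0.582 -0.094  0.09 ]
-1 0.09 23 [ 0.567 -0.115  0.09 ] [ 0.583 -0.093  0.1  ]
-1 0.1 28 [ 0.577 -0.114  0.1  ] [ 0.583 -0.094  0.11 ]
```

Depth shows the jaws straddling the grey cup (fingers at x 0.582 and 0.646, y≈-0.104, tips at z≈0.078). Closing.

Emit:
{"api": "move_arm", "payload": {"increments": [{"tx": 0,"ty": 0,"tz": 0,"turn": 0},{"tx": 0,"ty": 0,"tz": 0,"turn": 0},{"tx": 0,"ty": 0,"tz": 0,"turn": 0},{"tx": 0,"ty": 0,"tz": 0,"turn": 0},{"tx": 0,"ty": 0,"tz": 0,"turn": 0},{"tx": 0,"ty": 0,"tz": 0,"turn": 0},{"tx": 0,"ty": 0,"tz": 0,"turn": 0},{"tx": 0,"ty": 0,"tz": 0,"turn": 0}], "gripper": 0.25}}

```text
time_s: 13.67
eef_pos: [0.6145, -0.104, 0.0437]
eef_rot: [0.0, 1.0, 0.0, 0.001]
wrist_force: [-1.7, -0.2, 5.4]
opening: 0.403
```

```bash
python3 snap.py b1 160 140 240 220 250 100 350 200
```

```text
13.7667 [ 0.6146 -0.104   0.0437] [-1.4  1.3  5.7] 0.4063139873522456
```

View pics/b1.png

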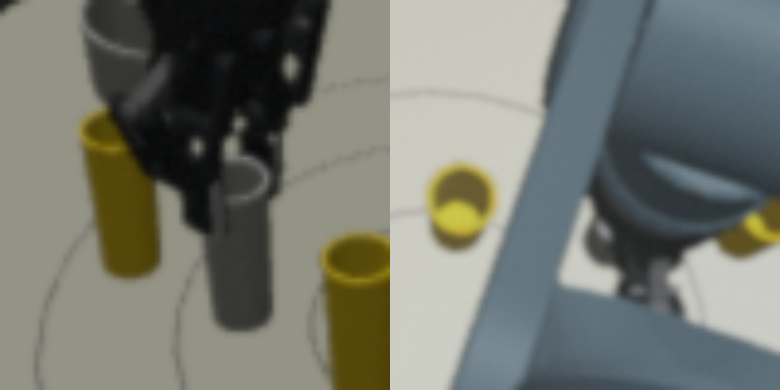

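Gripped at 0.405 (34.5 mm, about right for the cup below its rim). Lifting 130 mm.

Emit:
{"api": "move_arm", "payload": {"increments": [{"tx": 0,"ty": 0,"tz": -0.005,"turn": 0},{"tx": 0,"ty": 0,"tz": -0.015,"turn": 0},{"tx": 0,"ty": 0,"tz": -0.03,"turn": 0},{"tx": 0,"ty": 0,"tz": -0.05,"turn": 0},{"tx": 0,"ty": 0,"tz": -0.07,"turn": 0},{"tx": 0,"ty": 0,"tz": -0.09,"turn": 0},{"tx": 0,"ty": 0,"tz": -0.11,"turn": 0},{"tx": 0,"ty": 0,"tz": -0.123,"turn": 0},{"tx": 0,"ty": 0,"tz": -0.13,"turn": 0},{"tx": 0,"ty": 0,"tz": -0.13,"turn": 0},{"tx": 0,"ty": 0,"tz": -0.13,"turn": 0}], "gripper": 0.25}}

```text
time_s: 14.68
eef_pos: [0.6136, -0.1037, 0.1722]
eef_rot: [-0.0, 1.0, 0.0, -0.0]
wrist_force: [0.8, 0.4, -1.2]
opening: 0.407
```

```bash
python3 snap.py b2 150 80 260 190 250 100 350 200
```

```text
14.7833 [ 0.6129 -0.1034  0.171 ] [-0.1  0.2 -1.2] 0.40712788523700183
```

View pics/b2.png

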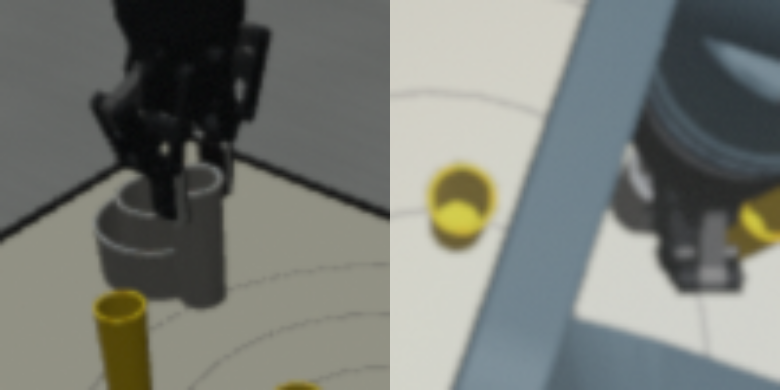

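Lifted and hanging upright. Carrying it to the middle mould at (0.470,-0.2825).

Emit:
{"api": "move_arm", "payload": {"increments": [{"tx": -0.006,"ty": 0.007,"tz": 0,"turn": 0},{"tx": -0.018,"ty": 0.022,"tz": 0,"turn": 0},{"tx": -0.036,"ty": 0.045,"tz": 0,"turn": 0},{"tx": -0.056,"ty": 0.07,"tz": 0,"turn": 0},{"tx": -0.076,"ty": 0.095,"tz": 0,"turn": 0},{"tx": -0.096,"ty": 0.12,"tz": 0,"turn": 0},{"tx": -0.116,"ty": 0.145,"tz": 0,"turn": 0},{"tx": -0.132,"ty": 0.165,"tz": 0,"turn": 0},{"tx": -0.141,"ty": 0.176,"tz": 0,"turn": 0},{"tx": -0.1435,"ty": 0.179,"tz": 0,"turn": 0},{"tx": -0.1435,"ty": 0.179,"tz": 0,"turn": 0},{"tx": -0.1435,"ty": 0.179,"tz": 0,"turn": 0},{"tx": -0.1435,"ty": 0.179,"tz": 0,"turn": 0}], "gripper": 0.25}}

```text
time_s: 15.87
eef_pos: [0.4709, -0.2819, 0.1723]
eef_rot: [-0.0, 1.0, 0.001, -0.0]
wrist_force: [0.0, 0.5, -0.9]
opening: 0.405
```

```bash
python3 snap.py b3 140 60 260 180 350 150 470 270
python3 - <<'E'
from h import *
for n in("scene","top"):
    p,d,K,o,A=load(n+"b3.npz");P=cloud(d,K,o,A);P[d==0]=np.nan
    g=(p.max(-1)>45)
    m=g&(np.hypot(P[...,0]-.47,P[...,1]+.282)<.045)&(P[...,2]>.1)&(P[...,2]<.23)
    q=P[m]
    for z in np.arange(.1,.23,.015):
        w=q[(q[:,2]>=z)&(q[:,2]<z+.015)]
        if len(w)>3:print(n,z.round(3),len(w),w.min(0).round(3),w.max(0).round(3))
    print(n,"mid",rim(P,(.47,-.282),.071,.032))
E
```

```text
15.9667 [ 0.471  -0.2819  0.1724] [ 0.6  0.3 -1. ] 0.40606501268057266
scene 0.13 49 [ 0.466 -0.297  0.13 ] [ 0.488 -0.267  0.145]
scene 0.145 58 [ 0.462 -0.293  0.146] [ 0.488 -0.266  0.16 ]
scene 0.16 62 [ 0.458 -0.297  0.16 ] [ 0.489 -0.267  0.175]
scene 0.175 66 [ 0.457 -0.295  0.175] [ 0.489 -0.265  0.19 ]
scene 0.19 62 [ 0.448 -0.292  0.191] [ 0.496 -0.265  0.205]
scene 0.205 94 [ 0.437 -0.298  0.205] [ 0.501 -0.265  0.22 ]
scene 0.22 37 [ 0.439 -0.298  0.22 ] [ 0.501 -0.264  0.23 ]
scene mid (array([ 0.47018841, -0.28247967]), 0.034487612545490265, 167)
top 0.13 47 [ 0.455 -0.277  0.13 ] [ 0.484 -0.266  0.145]
top 0.145 61 [ 0.454 -0.298  0.145] [ 0.485 -0.265  0.16 ]
top 0.16 100 [ 0.454 -0.298  0.16 ] [ 0.485 -0.265  0.175]
top 0.175 121 [ 0.455 -0.298  0.175] [ 0.486 -0.265  0.19 ]
top 0.19 155 [ 0.449 -0.299  0.19 ] [ 0.496 -0.264  0.205]
top 0.205 219 [ 0.44  -0.299  0.205] [ 0.501 -0.263  0.22 ]
top 0.22 41 [ 0.439 -0.295  0.22 ] [ 0.5   -0.264  0.23 ]
top mid (array([ 0.46992218, -0.28146401]), 0.03256173059344292, 180)
```

View pics/b3.png

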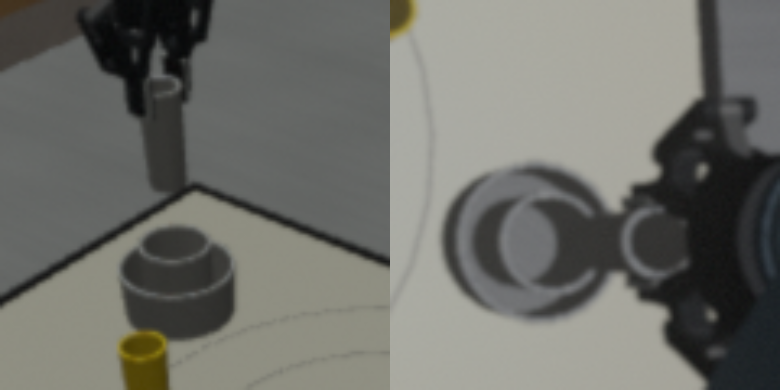

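Small mould centre (0.470,-0.2815), middle mould (0.470,-0.282), so they are aligned. Lowering about 123 mm in all.

Emit:
{"api": "move_arm", "payload": {"increments": [{"tx": 0,"ty": 0,"tz": 0.008,"turn": 0},{"tx": 0,"ty": 0,"tz": 0.022,"turn": 0},{"tx": 0,"ty": 0,"tz": 0.036,"turn": 0},{"tx": 0,"ty": 0,"tz": 0.049,"turn": 0},{"tx": 0,"ty": 0,"tz": 0.06,"turn": 0},{"tx": 0,"ty": 0,"tz": 0.07,"turn": 0},{"tx": 0,"ty": 0,"tz": 0.08,"turn": 0},{"tx": 0,"ty": 0,"tz": 0.09,"turn": 0},{"tx": 0,"ty": 0,"tz": 0.099,"turn": 0},{"tx": 0,"ty": 0,"tz": 0.107,"turn": 0},{"tx": 0,"ty": 0,"tz": 0.113,"turn": 0},{"tx": 0,"ty": 0,"tz": 0.117,"turn": 0},{"tx": 0,"ty": 0,"tz": 0.118,"turn": 0},{"tx": 0,"ty": 0,"tz": 0.118,"turn": 0},{"tx": 0,"ty": 0,"tz": 0.118,"turn": 0}], "gripper": 0.25}}

```text
time_s: 17.22
eef_pos: [0.4707, -0.2831, 0.055]
eef_rot: [0.0, 1.0, 0.0, 0.0]
wrist_force: [-0.7, -0.1, -1.2]
opening: 0.408
```

Emit:
{"api": "move_arm", "payload": {"increments": [{"tx": 0,"ty": 0,"tz": 0.002,"turn": 0},{"tx": 0,"ty": 0,"tz": 0.003,"turn": 0},{"tx": 0,"ty": 0,"tz": 0.004,"turn": 0},{"tx": 0,"ty": 0,"tz": 0.005,"turn": 0},{"tx": 0,"ty": 0,"tz": 0.005,"turn": 0},{"tx": 0,"ty": 0,"tz": 0.005,"turn": 0}], "gripper": 0.25}}

```text
time_s: 17.72
eef_pos: [0.4706, -0.283, 0.0497]
eef_rot: [0.0, 1.0, 0.0, 0.0]
wrist_force: [-0.0, -0.1, 0.7]
opening: 0.408
```

```bash
python3 snap.py b4 150 90 240 180 350 150 470 270
```

```text
17.8167 [ 0.4706 -0.2829  0.0497] [-1.   0.9  0.3] 0.4077665065993271
```

View pics/b4.png

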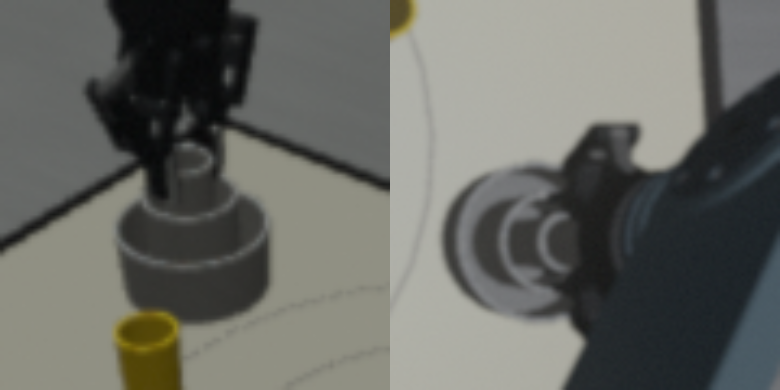

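Contact: the force went from -1.2 to about +0.5 N, at exactly the expected height. In the view the small cup stands inside the middle one. Releasing to 0.65 and then rising.

Emit:
{"api": "move_arm", "payload": {"increments": [{"tx": 0,"ty": 0,"tz": 0,"turn": 0},{"tx": 0,"ty": 0,"tz": 0,"turn": 0},{"tx": 0,"ty": 0,"tz": 0,"turn": 0},{"tx": 0,"ty": 0,"tz": 0,"turn": 0},{"tx": 0,"ty": 0,"tz": 0,"turn": 0},{"tx": 0,"ty": 0,"tz": -0.004,"turn": 0},{"tx": 0,"ty": 0,"tz": -0.012,"turn": 0},{"tx": 0,"ty": 0,"tz": -0.025,"turn": 0},{"tx": 0,"ty": 0,"tz": -0.045,"turn": 0},{"tx": 0,"ty": 0,"tz": -0.07,"turn": 0},{"tx": 0,"ty": 0,"tz": -0.095,"turn": 0},{"tx": 0,"ty": 0,"tz": -0.12,"turn": 0},{"tx": 0,"ty": 0,"tz": -0.135,"turn": 0},{"tx": 0,"ty": 0,"tz": -0.14,"turn": 0},{"tx": 0,"ty": 0,"tz": -0.14,"turn": 0},{"tx": 0,"ty": 0,"tz": -0.14,"turn": 0}], "gripper": 0.65}}

```text
time_s: 19.15
eef_pos: [0.4702, -0.2826, 0.1892]
eef_rot: [-0.0, 1.0, 0.0, -0.0]
wrist_force: [-0.2, -0.3, -0.2]
opening: 0.651
```

```bash
python3 snap.py b5 150 90 240 180 350 150 470 270
python3 - <<'E'
from h import *
for n in("scene","top"):
    p,d,K,o,A=load(n+"b5.npz");P=cloud(d,K,o,A);P[d==0]=np.nan
    m=(np.hypot(P[...,0]-.47,P[...,1]+.282)<.04)&(P[...,2]>.08)&(P[...,2]<.12)
    print(n,"small",rim(P,(.47,-.282),.096,.0185,.01),"p98 z",np.percentile(P[m][:,2],98),"mid",rim(P,(.47,-.282),.071,.032,.007),"tin",rim(P,(.47,-.282),.048,.052,.007),"shk",rim(P,(.4995,.079),.089,.03))
E
```

```text
19.25 [ 0.4697 -0.2822  0.1881] [-0.4  0.2 -0.7] 0.6553528197117819
scene small (array([ 0.46913919, -0.28407854]), 0.020598864182829857, 95) p98 z 0.09956699106408831 mid (array([ 0.47147873, -0.28118131]), 0.0329412966966629, 182) tin (array([ 0.47140431, -0.28173652]), 0.05281258374452591, 288) shk (array([0.50317103, 0.08038668]), 0.029634863138198853, 291)
top small (array([ 0.46921384, -0.28367782]), 0.019295185804367065, 141) p98 z 0.09785714097384347 mid (array([ 0.46958682, -0.28165197]), 0.03245854377746582, 285) tin (array([ 0.47008124, -0.28188229]), 0.05264993757009506, 544) shk (array([0.49944106, 0.08004671]), 0.02932063676416874, 583)
```

View pics/b5.png

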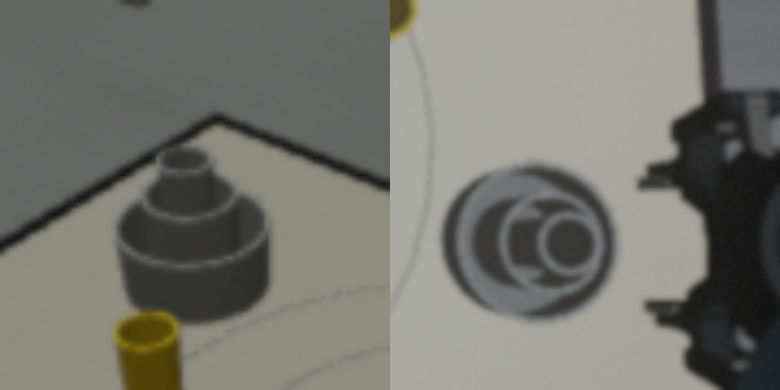

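All three are nested upright, the rims are at the expected heights (0.096, 0.071 and 0.048), the gripper is clear and the shaker is where it was. Handing in.

```bash
python3 -c "
from bench import workorder
print(workorder.hand_in())"
```

```text
the job is handed in; nothing more can be done
None
```

The bakeware is nested and handed in after about 19 s: the middle mould was lowered into the cake tin and let go, then the grey small mould into the middle one. The hand-in gave no verdict.

- **Nesting:** after I let go, both cameras showed all three upright with their axes within about 4 mm of each other. The rims are at about 48, 71 and 96 mm, so each mould is down on the floor below it.
- **Surroundings:** the gripper was clear. The shaker read within about 2 mm of where it started and was upright. The yellow look-alikes were never handled.
- **Disagreement:** the fingertips stood 30–40 mm above the reported TCP, more than the stated 13 mm swing explains. My first try at gripping the middle mould therefore closed on top of its rim, at about 7 N. I reopened and gripped lower, using the camera depth for height from then on.

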